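# Draw a joint raker along the stepped joint of a plaster mould

## Robot

A 6-joint arm with a two-finger parallel gripper is mounted at the origin on a cart in front of the work surface, level with it; the furniture and walls round the work are solid. World frame = base frame: x ahead of the robot, y to its left, z up, the work surface at z = 0. Lengths are in m, angles in rad, forces in N, time in s.
With the tool pointing down it reaches from about 0.35 to 0.775 m from the base axis. Payload 7.3 kg.
Tool frame: the origin (TCP) lies midway between the tips of the shut fingers; the grasp point (between the pads) lies 19 mm behind it; z points along the fingers, y is the line along which they close (so a half turn about z gives the same grasp; the last joint's range is limited). The gripper opens to 92 mm and grips with 3 to 60 N. Pads are 19 mm wide; open, the fingers measure 130 mm over their backs; the gripper's body (75 mm by 190 mm) begins 47 mm behind the grasp point.
Start: joints at [1.045, 0.342, 1.524, -0, 1.275, -0.146], TCP at [0.195, 0.488, 0.227] pointing down, gripper open.
Joint ranges: [-2.53, 2.53], [-0.77, 2.02], [0.04, 2.7], [-1, 4.14], [0.28, 2.66], [-3.11, 3.11]. Speed limits (rad/s): [2.57, 2.57, 3.14, 3.14, 3.14, 3.14].

## Interface

Orientations are given as a 3x3 rotation matrix whose columns are the frame's x, y, z axes.
In Python, from workcell import * gives the robot as it stands.
- The arm moves only by the tool carry_out, never from a script. Its argument "commands" is text: rows parted by semicolons, each of 7 numbers parted by spaces: the finger opening in m, from 0 to 0.0918, then the shift along the tool's x, y, z in m, then the turn, a rotation vector about the tool's x, y, z in rad. In form: gripper tx ty tz wx wy wz; .... A call has 1 to 20 rows; each row shifts and turns the commanded pose from where the row before left it, along the tool's axes as they then stand; what a row does not reach is not made up. A row lasts 1/12 s, in which the tool goes at most 41.7 mm and 7.16 degrees, less where a joint would pass 70% of its speed; a pose out of reach is approached as far as the arm can. A call is refused whole if a number of a shift passes 0.0417 or a number of a turn 0.125, either way. A call with a gripper value outside its range is refused whole. The fingers move at their own pace and stop on an object; "newtons" is the grip in N (left out, the last holds). Time passes only in rows, so rows that do not move let the fingers close. It gives the time, the measured TCP pose, the force, the opening and the grip force at its end, in the units of the state.
- observe(): the state, without advancing time (a new reading comes with each control period).
- camera(name): name is "scene" or "top"; returns a dict with "pixels" (480x640x3 uint8, blue, green, red), "depth" (480x640 float32, m along the optical axis (not along the pixel's ray), 0 where there is no reading), "fx", "fy", "cx", "cy" (pixels), "rvec" (rotation vector, rad) and "tvec" (3), from world to camera coordinates, as OpenCV has them. Camera axes: x right, y down, z forward; pixel columns grow to the right and rows downward; lengths in m; the calibration is good to about 2 mm. A picture is of the moment at which its call begins.
- finish_job(): hands the job in; it is judged then, once.
The state is a dict: "time_s": time; "joint_positions": joint angles; "qd": joint speeds; "joint_torque": joint torques, N m; "tool_pos": TCP position; "tool_rot": TCP orientation; "force": force on the tool from outside, world axes, zero at the start; "ft_torque": the same for the moment, N m; "opening": finger opening in m; "gripper_force": force on a finger pad.
Only numpy, scipy, OpenCV 4.12 (cv2) and the standard library are available. Lean on these libraries where they do the work, as an engineer would, in place of code of your own. Each camera call takes 0.05 s, during which the arm holds its last target. There are 200 camera calls.

## Task

Take the T-handled joint raker from its stand, lower its tip into the square pocket at the closed end of the mould's top joint, and draw it slowly (about 3 cm a second) along the whole stepped joint and out through the open end, keeping the tip well down in the joint all the way and without forcing it or shoving the mould. Then lay the raker back in the two notches of its stand, hanging tip down, and let go, leaving the other things on the bench alone.

Things in the scene. Friction and masses are not known exactly. Their poses are not given: they have to be found in the camera images.
- raker: T-handled joint raker, 120 g: wooden cross handle 106 mm long (its y), 22 mm wide (x), 24 mm high, and a straight steel stem down from its middle. Origin: middle of the handle's underside; z up, away from the stem; handle centre 12 mm above. Starts lying in the stand's two notches, handle along the stand's y, tip about 15 mm above the bench. Grasp the handle's middle from above, across the 22 mm.
- raker_tip (a point): lowest point of the raker's round tip, 85 mm below raker along its z. The stem is 6 mm thick over the last 24 mm, 8 mm above that, with a collar 16 mm across and 6 mm high under the handle
- stand: wooden tool stand fixed to the bench, base 100 x 130 x 14 mm; origin under its centre, z up. Two upright boards, 12 mm thick (y) and 64 mm wide (x), stand 42 mm either side of the centre along its y, 72 mm clear between them. Each has a notch in its top: flat bottom 100 mm above the bench and about 31 mm wide, flared lips rising to 119 mm.
- stand_seat (a point): midway between the notches, at the height of their bottoms (100 mm above the bench): raker's origin lies here when the handle lies in both notches, either way round; y runs from one notch to the other. Lift the raker straight up by 120 mm or more before moving it sideways, so that its stem clears the uprights, and come back the same way
- mould: two-piece white plaster mould, 200 (its x) x 140 mm (y), on a plywood board 220 x 160 mm; 3 kg in all, loose, turned any way. Origin under the board's middle, z up; flat top face at 55 mm. The joint is a channel in the top, 14 mm wide, 14 mm deep (floor at 41 mm), in three straight legs; centre line in the mould's x, y (mm): (-75,-25), (0,-25), (0,25), (100,25).
- joint_pocket (a point): centre of the square pocket, 30 x 30 mm and 14 mm deep, where the joint starts, at the height of the top face; a 10 mm wall closes it off from the end face. Until it is over the pocket, carry the tip at least 20 mm above the mould
- joint_bend1 (a point): first square corner of the joint's centre line, at the height of the top face. In the joint, the tip belongs 5 to 12 mm below the top face
- joint_bend2 (a point): second square corner of the joint's centre line, at the height of the top face
- joint_mouth (a point): centre of the joint's open end in the end face (mould x = +100 mm), at the height of the top face; the tip is drawn out when it is 3 to 40 mm beyond this face, still lower than the top face
- slip_cup: bystander: small lidded plastic cup, 79 mm across, 46 mm high; origin under its centre
- test_tile_2: bystander: brown upright test tile with a foot, 44 x 46 x 62 mm; origin under its centre
- test_tile_4: bystander: cream upright test tile with a foot, 44 x 46 x 62 mm; origin under its centre
Not all that is in view belongs to the job. There is more than one size of the raker; the job needs the largest.

How it is judged:
By the outcome, as a careful person would: the job done as asked, in the order asked, and still so for the second after the job is handed in, with the robot touching nothing.
It also fails if it takes over 64 s, if anything falls off the work surface, if the arm or the gripper's body presses on something with over 40 N, if the wrist force passes 120 N, or if a joint passes its speed limit or range.

## Working session

There is one attempt and no reset: what is moved stays moved. The work goes in short steps, Python scripts to look and compute and a tool call to move; the robot and the scene stay as the last step left them, time stands still between calls to the robot, and variables do not carry over. Pictures are saved under pics/ and viewed, at most 10 in all, crops included, and the job is handed in when it is done.

Besides the shell and the picture viewer there is one more tool, called after ">>>" as name(argument=value, ...), one argument or row to a line, values as JSON. carry_out: Moves the arm, as the interface text tells. Its arguments: {"type":"object","properties":{"commands":{"type":"string"},"newtons":{"type":"number"}},"required":["commands"]}

```bash
mkdir -p pics; cat > h.py <<'E'
from workcell import *
import numpy as np, cv2
def world(c):
    R,_=cv2.Rodrigues(np.array(c["rvec"],float)); t=np.array(c["tvec"],float).ravel()
    d=c["depth"]; v,u=np.mgrid[0:480,0:640]
    P=np.stack([(u-c["cx"])/c["fx"]*d,(v-c["cy"])/c["fy"]*d,d],-1)
    W=(P-t)@R; W[d==0]=np.nan
    return W
E
python3 - <<'E'
from h import *
for n in("scene","top"):
    c=camera(n); cv2.imwrite(f"pics/{n}0.png",c["pixels"]); np.savez(f"{n}0.npz",W=world(c),px=c["pixels"],d=c["depth"])
    R,_=cv2.Rodrigues(np.array(c["rvec"],float)); print(n,c["fx"],-R.T@np.array(c["tvec"]).ravel(),R.round(2).tolist())
s=observe();print(s["tool_rot"],s["tool_pos"],s["time_s"])
E
```

```text
scene 531.9509305019062 [-0.27821575 -0.43154876  0.8793689 ] [[0.49, -0.87, 0.01], [-0.57, -0.33, -0.76], [0.66, 0.36, -0.65]]
top 536.5152105611264 [ 0.37988071 -0.02057685  1.06340906] [[-0.01, -1.0, -0.01], [-0.99, 0.01, -0.14], [0.14, 0.0, -0.99]]
[[-9.28755289e-01  3.70692800e-01 -6.79103726e-04]
 [ 3.70693386e-01  9.28754449e-01 -1.25989734e-03]
 [ 1.63685732e-04 -1.42187558e-03 -9.99998976e-01]] [0.19442675 0.4872568  0.22611051] 0.1
```

View pics/top0.png

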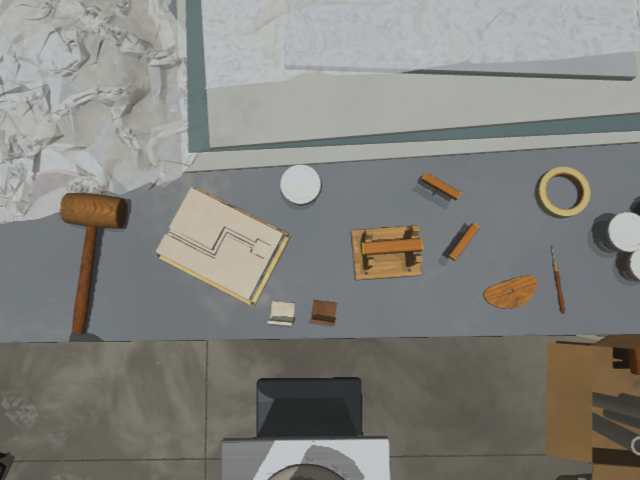

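View pics/scene0.png

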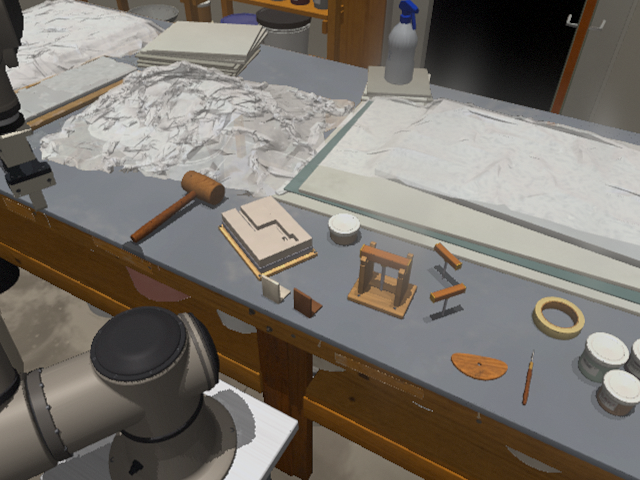

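```bash
cat > m.py <<'E'
from h import *
def rect(W,m):
    P=W[m][:,:2]; r=cv2.minAreaRect((P*1000).astype(np.float32)); return r,len(P),np.median(W[m][:,2])
def box(u0,u1,v0,v1):
    m=np.zeros((480,640),bool); m[v0:v1,u0:u1]=1; return m
if __name__=="__main__":
    f=np.load("top0.npz"); W=f["W"]; z=W[...,2]
    print("table z",np.nanmedian(z[200:300,470:480]))
    b=box(340,430,220,285)
    print("handle",rect(W,b&(z>.116)&(z<.135)), "base",rect(W,b&(z>.008)&(z<.02)), "zmax",np.nanmax(z[b]))
    b=box(150,295,180,310)
    mt=b&(abs(z-.055)<.005)
    m2=cv2.morphologyEx(mt.astype(np.uint8),cv2.MORPH_OPEN,np.ones((3,3)))>0
    print("mould",rect(W,m2)); print(cv2.boxPoints(rect(W,m2)[0]))
    for n,bb in dict(pocket=box(245,280,232,262)).items():
        q=bb&(z<.046)&(z>.036); print(n,q.sum(),np.nanmean(W[q],0))
    big=cv2.resize(f["px"][170:320,145:435],None,fx=2.7,fy=2.7,interpolation=cv2.INTER_CUBIC); cv2.imwrite("pics/crop1.png",big)
    for n,bb in dict(cup=box(275,325,160,208),t4=box(262,298,295,330),t2=box(305,342,295,330)).items():
        q=bb&(z>.02); print(n,np.nanmean(W[q],0),np.nanmax(z[q]))
    # fit channel model
    from scipy.optimize import minimize
    q=b&(z>.02)&(z<.07)
    X=W[b][:,:2]; g=f["px"][b].astype(int)
E
python3 m.py
```

```text
table z 0.0007089974781204029
handle (((503.560546875, -161.18264770507812), (66.05834197998047, 107.96315002441406), 3.8180618286132812), 938, np.float64(0.12323105364437056)) base (((504.3031921386719, -164.5875244140625), (100.28799438476562, 130.28594970703125), 3.3867743015289307), 1961, np.float64(0.014166392342387962)) zmax 0.12885927188350293
mould (((522.6244506835938, 156.81085205078125), (201.04808044433594, 140.44207763671875), 62.36259078979492), 6577, np.float64(0.054911381934390165))
[[413.785    100.33028 ]
 [538.20276   35.182762]
 [631.46387  213.29143 ]
 [507.04614  278.43893 ]]
pocket 308 [0.51323566 0.08303121 0.04105231]
cup [0.63599754 0.00167337 0.04433801] 0.051386753776669264
t4 [0.37063288 0.04178321 0.0570953 ] 0.06567679647822035
t2 [ 0.37068588 -0.03731227  0.05880184] 0.0676273569826932
```

View pics/crop1.png

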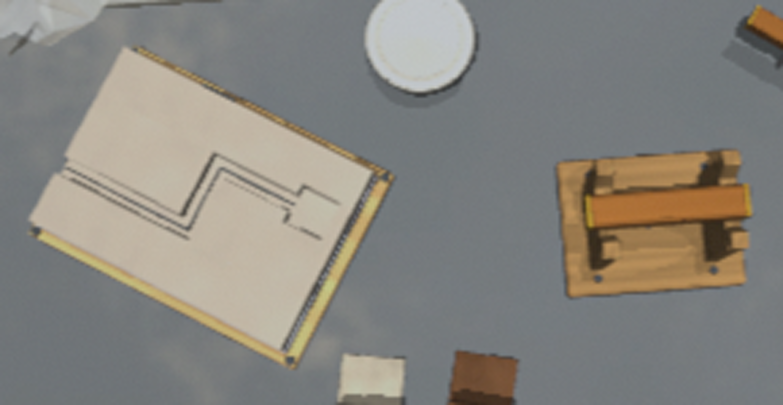

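```bash
cat >> h.py <<'E'
def go(p,yaw=None):
    s=observe(); R=np.array(s["tool_rot"]); t=np.array(s["tool_pos"])
    y=np.degrees(np.arctan2(R[1,1],R[0,1]))
    print("t",s["time_s"],"pos",t.round(4),"yawY",y.round(2),"axis z",R[:,2].round(4),"F",np.round(s["force"],2),"shift(tool)",(R.T@(np.array(p)-t)).round(4))
    if yaw is not None: print("wz",np.radians(-(yaw-y)))
E
python3 - <<'E'
from m import *
f=np.load("top0.npz"); W=f["W"]; z=W[...,2]; px=f["px"].astype(int)
hsv=cv2.cvtColor(f["px"],cv2.COLOR_BGR2HSV)
b=box(355,430,230,262)
print(np.median(hsv[b&(z>.1225)],0))
m=b&(z>.117)&(hsv[...,1]>170)
m=cv2.morphologyEx(m.astype(np.uint8),cv2.MORPH_OPEN,np.ones((3,3)))>0
print(rect(W,m)); print(np.nanmean(W[m],0))
go([.5036,-.162,.227],3.6)
E
```

```text
[ 15. 174. 170.]
(((501.80914306640625, -160.92703247070312), (19.46319580078125, 106.39276885986328), 3.605180025100708), 620, np.float64(0.1242089045314687))
[ 0.50145697 -0.15966107  0.12414575]
t 0.1 pos [0.1944 0.4873 0.2261] yawY 68.24 axis z [-7.0e-04 -1.3e-03 -1.0e+00] F [-0.33  0.45 -0.12] shift(tool) [-5.278e-01 -4.884e-01 -3.000e-04]
wz 1.1282092155817887
```

>>> carry_out(
  commands="0.06 -0.009 -0.008 0 0 0 0;0.06 -0.018 -0.0166 0 0 0 0;0.06 -0.018 -0.0166 0 0 0 0;0.06 -0.018 -0.0166 0 0 0 0;0.06 -0.018 -0.0166 0 0 0 0;0.06 -0.018 -0.0166 0 0 0 0;0.06 -0.018 -0.0166 0 0 0 0;0.06 -0.018 -0.0166 0 0 0 0;0.06 -0.018 -0.0166 0 0 0 0;0.06 -0.018 -0.0166 0 0 0 0;0.06 -0.018 -0.0166 0 0 0 0;0.06 -0.018 -0.0166 0 0 0 0;0.06 -0.018 -0.0166 0 0 0 0;0.06 -0.018 -0.0166 0 0 0 0;0.06 -0.018 -0.0166 0 0 0 0;0.06 -0.018 -0.0166 0 0 0 0;0.06 -0.018 -0.0166 0 0 0 0;0.06 -0.018 -0.0166 0 0 0 0;0.06 -0.018 -0.0166 0 0 0 0;0.06 -0.018 -0.0166 0 0 0 0",
)

```text
time_s: 1.77
tool_pos: [0.4004, 0.0554, 0.2266]
tool_rot: [[-0.929, 0.371, -0.0], [0.371, 0.929, -0.0], [0.0, -0.0, -1.0]]
force: [0.6, 0.2, -0.2]
opening: 0.0603
gripper_force: 0.0
```

>>> carry_out(
  commands="0.06 -0.018 -0.0166 0 0 0 0;0.06 -0.018 -0.0166 0 0 0 0;0.06 -0.018 -0.0166 0 0 0 0;0.06 -0.018 -0.0166 0 0 0 0;0.06 -0.018 -0.0166 0 0 0 0;0.06 -0.018 -0.0166 0 0 0 0;0.06 -0.018 -0.0166 0 0 0 0;0.06 -0.018 -0.0166 0 0 0 0;0.06 -0.018 -0.0166 0 0 0 0;0.06 0 0 0 0 0 0.113;0.06 0 0 0 0 0 0.113;0.06 0 0 0 0 0 0.113;0.06 0 0 0 0 0 0.113;0.06 0 0 0 0 0 0.113;0.06 0 0 0 0 0 0.113;0.06 0 0 0 0 0 0.113;0.06 0 0 0 0 0 0.113;0.06 0 0 0 0 0 0.113;0.06 0 0 0 0 0 0.113;0.06 0 0 0 0 0 0",
)

```text
time_s: 3.43
tool_pos: [0.495, -0.142, 0.2265]
tool_rot: [[-0.057, 0.998, -0.001], [0.998, 0.057, 0.0], [0.0, -0.001, -1.0]]
force: [-0.7, 0.5, 0.4]
opening: 0.0602
gripper_force: 0.0
```

```bash
python3 -c "
from h import *
go([.502,-.161,.093],3.6)"
```

```text
t 3.4333 pos [ 0.495  -0.142   0.2265] yawY 3.26 axis z [-7.e-04  2.e-04 -1.e+00] F [-0.75  0.5   0.44] shift(tool) [-0.0194  0.006   0.1335]
wz -0.006014357996689932
```

Now correct, descend and close.

>>> carry_out(
  commands="0.06 -0.0097 0.003 0 0 0 -0.006;0.06 -0.0097 0.003 0.005 0 0 0;0.06 0 0 0.016 0 0 0;0.06 0 0 0.016 0 0 0;0.06 0 0 0.016 0 0 0;0.06 0 0 0.016 0 0 0;0.06 0 0 0.016 0 0 0;0.06 0 0 0.016 0 0 0;0.06 0 0 0.016 0 0 0;0.06 0 0 0.01 0 0 0;0.06 0 0 0.0065 0 0 0;0.06 0 0 0 0 0 0;0.01 0 0 0 0 0 0;0.01 0 0 0 0 0 0;0.01 0 0 0 0 0 0;0.01 0 0 0 0 0 0;0.01 0 0 0 0 0 0;0.01 0 0 0 0 0 0",
  newtons=40,
)

```text
time_s: 4.93
tool_pos: [0.5032, -0.1607, 0.0936]
tool_rot: [[-0.067, 0.998, 0.001], [0.998, 0.067, -0.0], [-0.0, 0.001, -1.0]]
force: [0.2, -0.8, 0.6]
opening: 0.0249
gripper_force: 0.0
```

>>> carry_out(
  commands="0.01 0 0 0 0 0 0;0.01 0 0 0 0 0 0;0.01 0 0 -0.003 0 0 0;0.01 0 0 -0.006 0 0 0;0.01 0 0 -0.01 0 0 0",
)

```text
time_s: 5.35
tool_pos: [0.5024, -0.1604, 0.112]
tool_rot: [[-0.067, 0.998, -0.002], [0.998, 0.067, 0.001], [0.001, -0.002, -1.0]]
force: [-0.4, 0.3, -0.6]
opening: 0.0215
gripper_force: 40.0
```

>>> carry_out(
  commands="0.01 0 0 -0.014 0 0 0;0.01 0 0 -0.017 0 0 0;0.01 0 0 -0.017 0 0 0;0.01 0 0 -0.017 0 0 0;0.01 0 0 -0.017 0 0 0;0.01 0 0 -0.017 0 0 0;0.01 0 0 -0.014 0 0 0;0.01 0 0 -0.007 0 0 0;0.01 0 0 0 0 0 0;0.01 0 0 0 0 0 0",
)

```text
time_s: 6.18
tool_pos: [0.5029, -0.1606, 0.2323]
tool_rot: [[-0.067, 0.998, 0.0], [0.998, 0.067, -0.0], [-0.0, 0.0, -1.0]]
force: [-0.3, 0.8, -0.7]
opening: 0.0214
gripper_force: 40.0
```

```bash
cat > look.py <<'E'
from h import *
import sys
c=camera("scene"); s=observe(); R,_=cv2.Rodrigues(np.array(c["rvec"],float)); t=np.array(c["tvec"]).ravel()
K=np.array([[c["fx"],0,c["cx"]],[0,c["fy"],c["cy"]],[0,0,1]])
T=np.array(s["tool_pos"]); A=np.array(s["tool_rot"])
pr=lambda P:cv2.projectPoints(np.array(P,float).reshape(-1,3),np.array(c["rvec"],float),t,K,None)[0].reshape(-1,2)
o=float(sys.argv[2]) if len(sys.argv)>2 else 0.0
# nominal: handle centre at grasp point; origin 12 mm below it, tip 85 mm more
g=T-A[:,2]*.019; tip=g+A[:,2]*.097
print("pos",T,"nominal tip",tip,"px",pr([g,tip]))
u,v=pr([tip])[0].astype(int)
W=world(c); np.savez("s.npz",W=W,px=c["pixels"])
im=c["pixels"][v-75:v+45,u-80:u+80]; cv2.imwrite(f"pics/{sys.argv[1]}.png",cv2.resize(im,None,fx=5,fy=5,interpolation=cv2.INTER_CUBIC)); print("crop origin",u-80,v-75)
# stem points: within 25mm laterally of nominal stem, below handle
D=(W-g)@A; m=(abs(D[...,0])<.02)&(abs(D[...,1])<.02)&(D[...,2]>.022)&(D[...,2]<.11)
for a in np.arange(.022,.11,.01):
    k=m&(D[...,2]>=a)&(D[...,2]<a+.01)
    if k.sum(): print(round(a,3),k.sum(),np.median(D[k],0).round(4))
E
python3 look.py lift
```

```text
pos [ 0.50260488 -0.16044968  0.23161768] nominal tip [ 0.50252989 -0.16040438  0.15361773] px [[390.86139944 205.98164626]
 [386.10623892 243.41779335]]
crop origin 306 168
0.022 9 [-0.0015 -0.002   0.0294]
0.032 16 [-0.0023 -0.0022  0.0368]
0.042 16 [-0.0011 -0.0013  0.0479]
0.052 14 [-0.0022 -0.002   0.0557]
0.062 18 [-0.002  -0.0016  0.0686]
0.072 8 [-0.0015 -0.001   0.078 ]
0.082 11 [-0.001  -0.0006  0.0863]
0.092 3 [-0.0016  0.0007  0.0944]
```

View pics/lift.png

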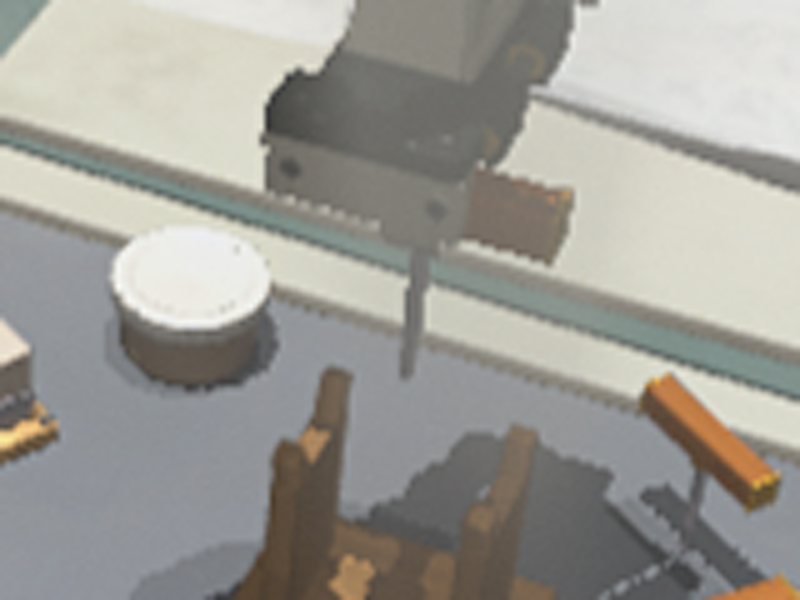

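>>> carry_out(
  commands="0.01 0.0094 0.0009 0 0 0 0;0.01 0.019 0.00187 0 0 0 0;0.01 0.019 0.00187 0 0 0 0;0.01 0.019 0.00187 0 0 0 0;0.01 0.019 0.00187 0 0 0 0;0.01 0.019 0.00187 0 0 0 0;0.01 0.019 0.00187 0 0 0 0;0.01 0.019 0.00187 0 0 0 0;0.01 0.019 0.00187 0 0 0 0;0.01 0.019 0.00187 0 0 0 0;0.01 0.019 0.00187 0 0 0 0;0.01 0.019 0.00187 0 0 0 0;0.01 0.019 0.00187 0 0 0 0;0.01 0.01 0.0009 0.01 0 0 0;0.01 0.01 0.0009 0.014 0 0 0;0.01 0 0 0.014 0 0 0;0.01 0 0 0.014 0 0 0;0.01 0 0 0.01 0 0 0;0.01 0 0 0 0 0 0;0.01 0 0 0 0 0 0",
)

```text
time_s: 7.9
tool_pos: [0.5104, 0.0978, 0.1694]
tool_rot: [[-0.067, 0.998, -0.002], [0.998, 0.067, -0.0], [0.0, -0.002, -1.0]]
force: [-0.1, -1.2, 0.2]
opening: 0.0215
gripper_force: 40.0
```

```bash
python3 look.py pocket; python3 - <<'E'
from m import *
go([.5099,.0788,.1245],3.6)
W=np.load("s.npz")["W"]; z=W[...,2]; b=(W[...,0]>.38)&(W[...,0]<.68)&(W[...,1]>0.02)&(W[...,1]<.31)&(abs(z-.055)<.005)
b=cv2.morphologyEx(b.astype(np.uint8),cv2.MORPH_OPEN,np.ones((3,3)))
n,l,st,_=cv2.connectedComponentsWithStats(b); k=1+np.argmax(st[1:,4]); print(rect(W,l==k))
c=np.array([522.6,156.8]);a=np.radians(62.36);M=np.array([[np.cos(a),-np.sin(a)],[np.sin(a),np.cos(a)]])
for n,p in dict(p=(-75,-25),b1=(0,-25),b2=(0,25),m=(100,25)).items(): print(n,c+M@p)
# joint floor in scene depth, in mould coordinates
q=(abs(z-.042)<.005); L=(W[q][:,:2]*1000-c)@M
for nm,s in dict(leg1=(L[:,0]>-55)&(L[:,0]<-10)&(abs(L[:,1]+25)<15),leg3=(L[:,0]>15)&(L[:,0]<95)&(abs(L[:,1]-25)<15)).items():
    print(nm,s.sum(),np.percentile(L[s][:,1],[2,50,98]) if s.any() else 0)
f=np.load("top0.npz");W=f["W"];z=W[...,2];q=(abs(z-.041)<.004); L=(W[q][:,:2]*1000-c)@M
for nm,s,i in (("leg1",(L[:,0]>-55)&(L[:,0]<-10)&(abs(L[:,1]+25)<15),1),("leg2",(abs(L[:,1])<15)&(abs(L[:,0])<15),0),("leg3",(L[:,0]>15)&(L[:,0]<95)&(abs(L[:,1]-25)<15),1),("pk",(L[:,0]<-62)&(L[:,0]>-95)&(abs(L[:,1]+25)<20),0),("pky",(L[:,0]<-62)&(L[:,0]>-95)&(abs(L[:,1]+25)<20),1)):
    print("top",nm,s.sum(),np.percentile(L[s][:,i],[2,50,98]) if s.any() else 0)
E
```

```text
pos [0.51097277 0.09774177 0.1702315 ] nominal tip [0.51096527 0.09774614 0.0922315 ] px [[281.25477772 189.81740006]
 [282.71452654 223.83771713]]
crop origin 202 148
0.022 4 [-0.0012 -0.0025  0.0315]
0.032 12 [-0.0019 -0.0033  0.038 ]
0.042 14 [-0.0031 -0.0014  0.0482]
0.052 12 [-0.0022 -0.002   0.0566]
0.062 12 [-0.002  -0.0026  0.0672]
0.072 10 [-0.0034 -0.0021  0.0752]
0.082 11 [-0.0023 -0.0028  0.0849]
0.092 3 [-0.0024  0.0017  0.0945]
t 7.95 pos [0.511  0.0977 0.1702] yawY 3.82 axis z [-1.e-04  1.e-04 -1.e+00] F [ 0.32  0.26 -0.9 ] shift(tool) [-0.0188 -0.0023  0.0457]
wz 0.0038489613788101535
(((522.671875, 155.88232421875), (205.10084533691406, 141.76980590820312), 62.3124885559082), 1939, np.float64(0.056018391706320204))
p [509.95340237  78.76114065]
b1 [544.74699804 145.20213478]
b2 [500.45300196 168.39786522]
m [546.84446286 256.98585739]
leg1 49 [-35.00857029 -30.95307295 -23.24202967]
leg3 85 [15.2346592  19.00114418 24.30838358]
top leg1 153 [-31.5197634  -25.44652797 -19.34102723]
top leg2 95 [-3.72182602  1.84549369  7.14456306]
top leg3 289 [18.30038428 25.17695843 31.75228551]
top pk 200 [-87.42959612 -74.70561758 -62.35574652]
top pky 200 [-39.45559704 -25.54307377 -11.18397826]
```

View pics/pocket.png

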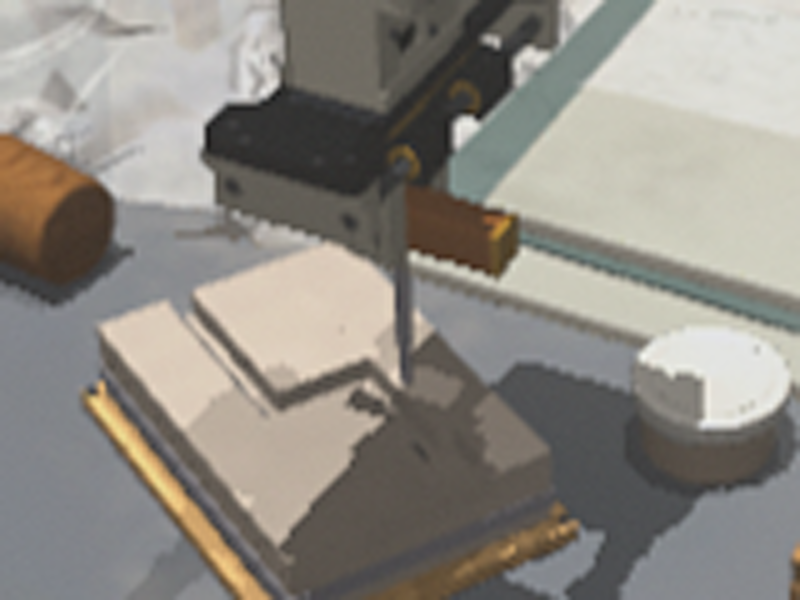

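>>> carry_out(
  commands="0.01 -0.0094 -0.0012 0 0 0 0;0.01 -0.0094 -0.0011 0 0 0 0.004;0.01 0 0 0.004 0 0 0;0.01 0 0 0.006 0 0 0;0.01 0 0 0.006 0 0 0;0.01 0 0 0.006 0 0 0;0.01 0 0 0.006 0 0 0;0.01 0 0 0.006 0 0 0;0.01 0 0 0.006 0 0 0;0.01 0 0 0.0035 0 0 0;0.01 0 0 0.002 0 0 0;0.01 0 0 0 0 0 0;0.01 0 0 0 0 0 0",
)

```text
time_s: 9.03
tool_pos: [0.5099, 0.079, 0.1248]
tool_rot: [[-0.063, 0.998, 0.0], [0.998, 0.063, 0.0], [0.0, 0.0, -1.0]]
force: [0.2, -0.0, -0.6]
opening: 0.022
gripper_force: 40.0
```

```bash
python3 -c "
from h import *
go([.54475,.1452,.1245],3.6)
import time
s=observe(); print(s['tool_pos'],s['force'])"
```

```text
t 9.0333 pos [0.5099 0.079  0.1248] yawY 3.61 axis z [ 2.e-04  1.e-04 -1.e+00] F [ 0.19 -0.04 -0.61] shift(tool) [0.0639 0.0389 0.0003]
wz 0.00019331922601358286
[0.50994026 0.07898963 0.12476882] [ 0.18666097 -0.0419237  -0.61267502]
```

>>> carry_out(
  commands="0.01 0.00107 0.00065 0 0 0 0;0.01 0.00213 0.0013 0 0 0 0;0.01 0.00213 0.0013 0 0 0 0;0.01 0.00213 0.0013 0 0 0 0;0.01 0.00213 0.0013 0 0 0 0;0.01 0.00213 0.0013 0 0 0 0;0.01 0.00213 0.0013 0 0 0 0;0.01 0.00213 0.0013 0 0 0 0;0.01 0.00213 0.0013 0 0 0 0;0.01 0.00213 0.0013 0 0 0 0;0.01 0.00213 0.0013 0 0 0 0;0.01 0.00213 0.0013 0 0 0 0;0.01 0.00213 0.0013 0 0 0 0;0.01 0.00213 0.0013 0 0 0 0;0.01 0.00213 0.0013 0 0 0 0",
)

```text
time_s: 10.28
tool_pos: [0.5268, 0.1112, 0.1247]
tool_rot: [[-0.063, 0.998, 0.0], [0.998, 0.063, 0.0], [0.0, 0.0, -1.0]]
force: [-0.8, -1.2, -0.5]
opening: 0.0219
gripper_force: 40.0
```

```bash
python3 -c "
from h import *
go([.54475,.1452,.1245],3.6)"
```

```text
t 10.2833 pos [0.5268 0.1112 0.1247] yawY 3.61 axis z [ 1.e-04  1.e-04 -1.e+00] F [-0.8  -1.18 -0.52] shift(tool) [0.0328 0.02   0.0002]
wz 0.00020792803314677611
```

>>> carry_out(
  commands="0.01 0.00213 0.0013 0 0 0 0;0.01 0.00213 0.0013 0 0 0 0;0.01 0.00213 0.0013 0 0 0 0;0.01 0.00213 0.0013 0 0 0 0;0.01 0.00213 0.0013 0 0 0 0;0.01 0.00213 0.0013 0 0 0 0;0.01 0.00213 0.0013 0 0 0 0;0.01 0.00213 0.0013 0 0 0 0;0.01 0.00213 0.0013 0 0 0 0;0.01 0.00213 0.0013 0 0 0 0;0.01 0.00213 0.0013 0 0 0 0;0.01 0.00213 0.0013 0 0 0 0;0.01 0.00213 0.0013 0 0 0 0;0.01 0.00213 0.0013 0 0 0 0;0.01 0.00213 0.0013 0 0 0 0;0.01 0 0 0 0 0 0",
)

```text
time_s: 11.62
tool_pos: [0.5444, 0.1445, 0.1247]
tool_rot: [[-0.063, 0.998, 0.0], [0.998, 0.063, 0.0], [0.0, 0.0, -1.0]]
force: [-0.6, -0.5, -1.0]
opening: 0.0216
gripper_force: 40.0
```

```bash
python3 -c "
from h import *
go([.5004,.1684,.1245],3.6)"
```

```text
t 11.6167 pos [0.5444 0.1445 0.1247] yawY 3.63 axis z [ 3.e-04  2.e-04 -1.e+00] F [-0.63 -0.52 -1.01] shift(tool) [ 0.0266 -0.0424  0.0002]
wz 0.0004466264602903292
```

>>> carry_out(
  commands="0.01 0.0009 -0.001 0 0 0 0;0.01 0.00132 -0.00214 0 0 0 0;0.01 0.00132 -0.00214 0 0 0 0;0.01 0.00132 -0.00214 0 0 0 0;0.01 0.00132 -0.00214 0 0 0 0;0.01 0.00132 -0.00214 0 0 0 0;0.01 0.00132 -0.00214 0 0 0 0;0.01 0.00132 -0.00214 0 0 0 0;0.01 0.00132 -0.00214 0 0 0 0;0.01 0.00132 -0.00214 0 0 0 0;0.01 0.00132 -0.00214 0 0 0 0;0.01 0.00132 -0.00214 0 0 0 0;0.01 0.00132 -0.00214 0 0 0 0;0.01 0.00132 -0.00214 0 0 0 0;0.01 0.00132 -0.00214 0 0 0 0;0.01 0.00132 -0.00214 0 0 0 0;0.01 0.00132 -0.00214 0 0 0 0;0.01 0.00132 -0.00214 0 0 0 0;0.01 0.00132 -0.00214 0 0 0 0;0.01 0.00132 -0.00214 0 0 0 0",
)

```text
time_s: 13.28
tool_pos: [0.5007, 0.1675, 0.1247]
tool_rot: [[-0.063, 0.998, 0.0], [0.998, 0.063, 0.0], [0.0, 0.0, -1.0]]
force: [-1.0, -0.4, -0.7]
opening: 0.0215
gripper_force: 40.0
```

```bash
python3 -c "
from h import *
go([.5004,.1684,.1245],3.6)
go([.5561,.2747,.1245],3.6)"
```

```text
t 13.2833 pos [0.5007 0.1675 0.1247] yawY 3.61 axis z [ 0.e+00  1.e-04 -1.e+00] F [-1.02 -0.4  -0.68] shift(tool) [ 0.0009 -0.0003  0.0002]
wz 0.00016588129952389006
t 13.2833 pos [0.5007 0.1675 0.1247] yawY 3.61 axis z [ 0.e+00  1.e-04 -1.e+00] F [-1.02 -0.4  -0.68] shift(tool) [0.1035 0.062  0.0002]
wz 0.00016588129952389006
```

>>> carry_out(
  commands="0.01 0.0012 0.0005 0 0 0 0;0.01 0.00216 0.00129 0 0 0 0;0.01 0.00216 0.00129 0 0 0 0;0.01 0.00216 0.00129 0 0 0 0;0.01 0.00216 0.00129 0 0 0 0;0.01 0.00216 0.00129 0 0 0 0;0.01 0.00216 0.00129 0 0 0 0;0.01 0.00216 0.00129 0 0 0 0;0.01 0.00216 0.00129 0 0 0 0;0.01 0.00216 0.00129 0 0 0 0;0.01 0.00216 0.00129 0 0 0 0;0.01 0.00216 0.00129 0 0 0 0;0.01 0.00216 0.00129 0 0 0 0;0.01 0.00216 0.00129 0 0 0 0;0.01 0.00216 0.00129 0 0 0 0;0.01 0.00216 0.00129 0 0 0 0;0.01 0.00216 0.00129 0 0 0 0;0.01 0.00216 0.00129 0 0 0 0;0.01 0.00216 0.00129 0 0 0 0;0.01 0.00216 0.00129 0 0 0 0",
)

```text
time_s: 14.95
tool_pos: [0.5234, 0.2113, 0.1247]
tool_rot: [[-0.063, 0.998, 0.0], [0.998, 0.063, 0.0], [0.0, 0.0, -1.0]]
force: [-0.4, -0.2, -1.9]
opening: 0.0217
gripper_force: 40.0
```

```bash
python3 -c "
from h import *
go([.5561,.2747,.1245],3.6)"
```

```text
t 14.95 pos [0.5234 0.2113 0.1247] yawY 3.61 axis z [ 0.e+00  1.e-04 -1.e+00] F [-0.39 -0.2  -1.9 ] shift(tool) [0.0612 0.0367 0.0002]
wz 0.00014900903509470296
```

>>> carry_out(
  commands="0.01 0.00216 0.00129 0 0 0 0;0.01 0.00216 0.00129 0 0 0 0;0.01 0.00216 0.00129 0 0 0 0;0.01 0.00216 0.00129 0 0 0 0;0.01 0.00216 0.00129 0 0 0 0;0.01 0.00216 0.00129 0 0 0 0;0.01 0.00216 0.00129 0 0 0 0;0.01 0.00216 0.00129 0 0 0 0;0.01 0.00216 0.00129 0 0 0 0;0.01 0.00216 0.00129 0 0 0 0;0.01 0.00216 0.00129 0 0 0 0;0.01 0.00216 0.00129 0 0 0 0;0.01 0.00216 0.00129 0 0 0 0;0.01 0.00216 0.00129 0 0 0 0;0.01 0.00216 0.00129 0 0 0 0;0.01 0.00216 0.00129 0 0 0 0;0.01 0.00216 0.00129 0 0 0 0;0.01 0.00216 0.00129 0 0 0 0;0.01 0.00216 0.00129 0 0 0 0;0.01 0.00216 0.00129 0 0 0 0",
)

```text
time_s: 16.62
tool_pos: [0.5464, 0.2561, 0.1247]
tool_rot: [[-0.063, 0.998, -0.0], [0.998, 0.063, 0.0], [0.0, -0.0, -1.0]]
force: [0.2, -0.6, -0.7]
opening: 0.0217
gripper_force: 40.0
```

>>> carry_out(
  commands="0.01 0.00216 0.00129 0 0 0 0;0.01 0.00216 0.00129 0 0 0 0;0.01 0.00216 0.00129 0 0 0 0;0.01 0.00216 0.00129 0 0 0 0;0.01 0.00216 0.00129 0 0 0 0;0.01 0.00216 0.00129 0 0 0 0;0.01 0.00216 0.00129 0 0 0 0;0.01 0.0021 0.0012 0 0 0 0;0.01 0 0 0 0 0 0;0.01 0 0 0 0 0 0",
)

```text
time_s: 17.45
tool_pos: [0.5554, 0.2738, 0.1247]
tool_rot: [[-0.063, 0.998, -0.0], [0.998, 0.063, 0.0], [0.0, -0.0, -1.0]]
force: [0.7, 0.6, -1.0]
opening: 0.0217
gripper_force: 40.0
```

```bash
python3 look.py out; python3 -c "
from h import *
go([.502,-.161,.2325],3.6)"
```

```text
pos [0.55532994 0.27366826 0.12469815] nominal tip [0.55532328 0.2736668  0.04669815] px [[230.36060981 174.15053672]
 [234.07213741 205.81399499]]
crop origin 154 130
0.022 7 [-0.0024 -0.0011  0.0278]
0.032 11 [-0.0024 -0.0021  0.0372]
0.042 10 [-0.0032 -0.0005  0.0462]
0.052 8 [-0.0015  0.0002  0.0563]
0.062 13 [-0.0017 -0.0013  0.0664]
0.072 8 [-0.0012  0.0008  0.0776]
0.082 14 [-0.0061 -0.0022  0.0865]
0.092 3 [-0.0024 -0.0009  0.0943]
t 17.5 pos [0.5553 0.2737 0.1247] yawY 3.62 axis z [-1.e-04 -0.e+00 -1.e+00] F [ 0.03  0.09 -0.05] shift(tool) [-0.4304 -0.0806 -0.1078]
wz 0.0002652549111202562
```

View pics/out.png

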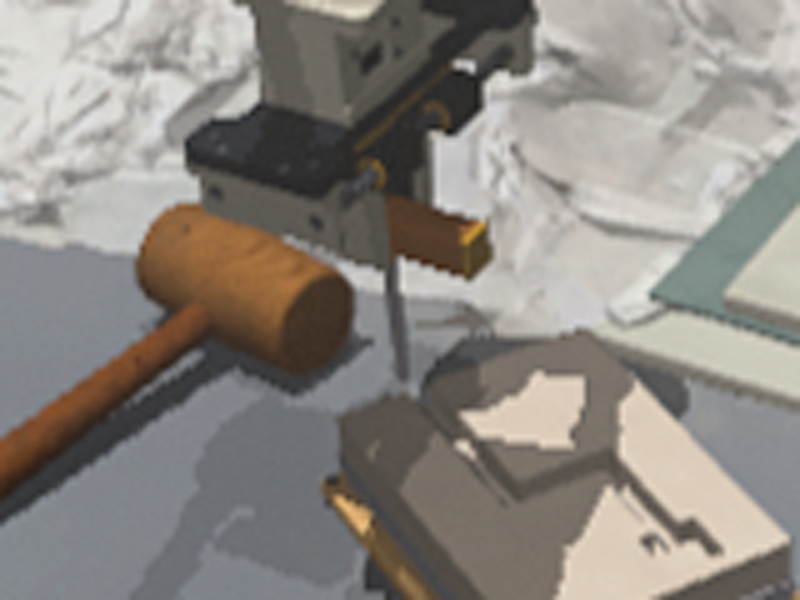

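>>> carry_out(
  commands="0.01 0 0 -0.006 0 0 0;0.01 0 0 -0.013 0 0 0;0.01 0 0 -0.015 0 0 0;0.01 0 0 -0.015 0 0 0;0.01 0 0 -0.015 0 0 0;0.01 0 0 -0.015 0 0 0;0.01 0 0 -0.015 0 0 0;0.01 0 0 -0.01 0 0 0;0.01 0 0 -0.006 0 0 0;0.01 -0.009 -0.0016 0 0 0 0;0.01 -0.018 -0.0033 0 0 0 0;0.01 -0.018 -0.0033 0 0 0 0;0.01 -0.018 -0.0033 0 0 0 0;0.01 -0.018 -0.0033 0 0 0 0;0.01 -0.018 -0.0033 0 0 0 0;0.01 -0.018 -0.0033 0 0 0 0;0.01 -0.018 -0.0033 0 0 0 0;0.01 -0.018 -0.0033 0 0 0 0;0.01 -0.018 -0.0033 0 0 0 0;0.01 -0.018 -0.0033 0 0 0 0",
)

```text
time_s: 19.17
tool_pos: [0.5318, 0.0814, 0.2337]
tool_rot: [[-0.063, 0.998, -0.002], [0.998, 0.063, -0.0], [-0.0, -0.002, -1.0]]
force: [-0.0, -0.6, -1.0]
opening: 0.0217
gripper_force: 40.0
```

>>> carry_out(
  commands="0.01 -0.018 -0.0033 0 0 0 0;0.01 -0.018 -0.0033 0 0 0 0;0.01 -0.018 -0.0033 0 0 0 0;0.01 -0.018 -0.0033 0 0 0 0;0.01 -0.018 -0.0033 0 0 0 0;0.01 -0.018 -0.0033 0 0 0 0;0.01 -0.018 -0.0033 0 0 0 0;0.01 -0.018 -0.0033 0 0 0 0;0.01 -0.018 -0.0033 0 0 0 0;0.01 -0.018 -0.0033 0 0 0 0;0.01 -0.018 -0.0033 0 0 0 0;0.01 -0.018 -0.0033 0 0 0 0;0.01 -0.018 -0.0033 0 0 0 0;0.01 -0.009 -0.0016 0 0 0 0;0.01 0 0 0 0 0 0;0.01 0 0 0 0 0 0",
)

```text
time_s: 20.5
tool_pos: [0.5032, -0.1624, 0.2342]
tool_rot: [[-0.062, 0.998, -0.001], [0.998, 0.062, 0.001], [0.001, -0.001, -1.0]]
force: [-0.1, 0.2, -1.7]
opening: 0.0214
gripper_force: 40.0
```

```bash
python3 -c "
from h import *
go([.5036,-.1625,.0945],3.6)"
```

```text
t 20.5 pos [ 0.5032 -0.1624  0.2342] yawY 3.55 axis z [-9.e-04  1.e-03 -1.e+00] F [-0.09  0.24 -1.7 ] shift(tool) [-0.0003  0.0006  0.1397]
wz -0.0009521760722582052
```

>>> carry_out(
  commands="0.01 0 0 0.008 0 0 0;0.01 0 0 0.014 0 0 0;0.01 0 0 0.014 0 0 0;0.01 0 0 0.014 0 0 0;0.01 0 0 0.014 0 0 0;0.01 0 0 0.014 0 0 0;0.01 0 0 0.014 0 0 0;0.01 0 0 0.014 0 0 0;0.01 0 0 0.01 0 0 0;0.01 0 0 0.008 0 0 0;0.01 0 0 0.006 0 0 0;0.01 0 0 0.004 0 0 0;0.01 0 0 0.002 0 0 0;0.01 0 0 0.002 0 0 0;0.01 0 0 0.001 0 0 0;0.01 0 0 0 0 0 0;0.01 0 0 0 0 0 0",
)

```text
time_s: 21.92
tool_pos: [0.5038, -0.1626, 0.096]
tool_rot: [[-0.063, 0.998, 0.001], [0.998, 0.063, -0.0], [-0.0, 0.001, -1.0]]
force: [0.3, -0.1, -1.1]
opening: 0.0217
gripper_force: 40.0
```

```bash
python3 -c "
from h import *
go([.5036,-.1625,.0935],3.6)"
```

```text
t 21.9167 pos [ 0.5038 -0.1626  0.096 ] yawY 3.6 axis z [ 6.e-04 -2.e-04 -1.e+00] F [ 0.29 -0.14 -1.15] shift(tool) [ 0.0001 -0.0002  0.0025]
wz 3.262677879421085e-05
```

>>> carry_out(
  commands="0.01 0 0 0.001 0 0 0;0.01 0 0 0.001 0 0 0;0.01 0 0 0.0005 0 0 0;0.01 0 0 0 0 0 0;0.01 0 0 0 0 0 0",
)

```text
time_s: 22.33
tool_pos: [0.5037, -0.1625, 0.0935]
tool_rot: [[-0.063, 0.998, 0.0], [0.998, 0.063, -0.0], [-0.0, 0.0, -1.0]]
force: [-0.6, 0.0, 3.3]
opening: 0.0216
gripper_force: 40.0
```

>>> carry_out(
  commands="0.055 0 0 0 0 0 0;0.055 0 0 0 0 0 0;0.055 0 0 0 0 0 0;0.055 0 0 0 0 0 0;0.055 0 0 0 0 0 0;0.055 0 0 0 0 0 0;0.055 0 0 0 0 0 0",
)

```text
time_s: 22.92
tool_pos: [0.5037, -0.1624, 0.0932]
tool_rot: [[-0.063, 0.998, 0.0], [0.998, 0.063, 0.0], [0.0, 0.0, -1.0]]
force: [0.0, 0.7, -0.7]
opening: 0.0547
gripper_force: 0.0
```

>>> carry_out(
  commands="0.055 0 0 -0.003 0 0 0;0.055 0 0 -0.007 0 0 0;0.055 0 0 -0.012 0 0 0;0.055 0 0 -0.016 0 0 0;0.055 0 0 -0.018 0 0 0;0.055 0 0 -0.018 0 0 0;0.055 0 0 -0.018 0 0 0;0.055 0 0 -0.018 0 0 0;0.055 0 0 -0.018 0 0 0;0.055 0 0 -0.01 0 0 0;0.055 0.01 0 -0.004 0 0 0;0.055 0.02 0 0 0 0 0;0.055 0.02 0 0 0 0 0;0.055 0.02 0 0 0 0 0;0.055 0.02 0 0 0 0 0;0.055 0.02 0 0 0 0 0;0.055 0.01 0 0 0 0 0;0.055 0 0 0 0 0 0;0.055 0 0 0 0 0 0",
)

```text
time_s: 24.5
tool_pos: [0.4959, -0.0425, 0.235]
tool_rot: [[-0.064, 0.998, -0.0], [0.998, 0.064, -0.0], [-0.0, -0.0, -1.0]]
force: [1.7, -1.2, -1.4]
opening: 0.0554
gripper_force: 0.0
```

```bash
python3 - <<'E'
from m import *
c=camera("scene"); cv2.imwrite("pics/end.png",cv2.resize(c["pixels"][190:330,200:440],None,fx=3.3,fy=3.3))
c=camera("top"); W=world(c); z=W[...,2]; hsv=cv2.cvtColor(c["pixels"],cv2.COLOR_BGR2HSV)
b=box(355,430,230,262)
m=b&(z>.117)&(z<.14)&(hsv[...,1]>150)
m=cv2.morphologyEx(m.astype(np.uint8),cv2.MORPH_OPEN,np.ones((3,3)))>0
print(rect(W,m)); print(observe()["tool_pos"],observe()["force"])
E
```

```text
(((504.9349365234375, -188.0767364501953), (22.372514724731445, 56.85465621948242), 3.466237783432007), 374, np.float64(0.12386921100608322))
[ 0.49615663 -0.0433865   0.23502624] [ 0.57986676 -0.54106704 -0.37675208]
```

View pics/end.png

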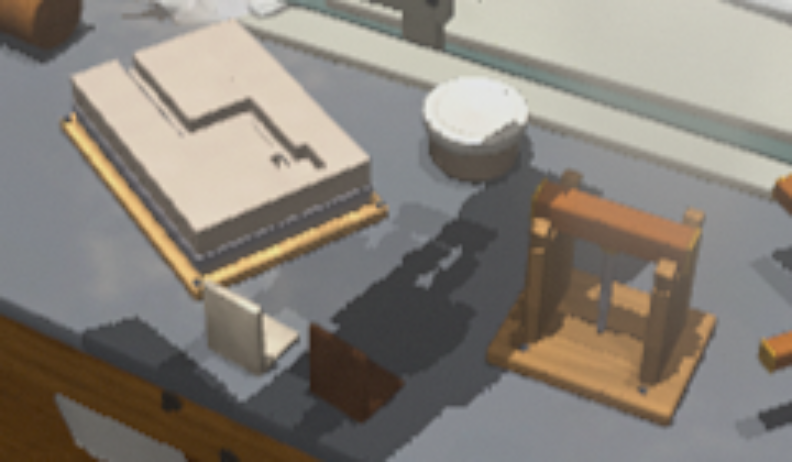

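The picture shows the raker hanging tip down in both notches (handle around crop (620,215), stem at (605,290)). The mould, cup and tiles are where they were.

```bash
python3 -c "
from workcell import *
print(finish_job())"
```

```text
the job is handed in; nothing more can be done
None
```

The job is handed in: I drew the raker along the whole joint about 8 mm deep at roughly 3 cm/s, out through the mouth, with no sign of contact in the force readings, and hung it back in its stand at about 25 s.

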